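Close the bridge guard over a surface planer's cutter block

TASK

The planer's bridge guard is locked in its drawn-back position and part of the cutter block lies bare. Hold the red spring plunger down and, keeping it down until the guard has moved past it, push the guard across towards the fence by its yellow hand stop, fully home, so that the plunger springs back up and locks it. Then take the hand away; keep off the cutter block and leave the other things on the planer and the bench where they are.

Things in the scene. Friction and masses are not known exactly. Their poses are not given: they have to be found in the camera images.
- planer: Green bench-top surface planer, fixed. Two aluminium beds 155 mm wide, 710 mm long together, tops 187 mm above the bench. Origin on the bench below the middle of the beds' long edge on the robot's side; x level across the beds to the fence, y along the beds, z up. Fence face at x = 145 mm, 107 mm high above the beds. Dark guard bracket at x -76 to -2, y -58 to 98 mm, up to 209 mm above the bench.
- plunger_top (a point): Middle of the top of the red plunger's rectangular head, 36 mm (planer x) by 30 mm (planer y). At rest 238 mm above the bench, at planer x = -38, y = 70 mm, just beside the guard; it moves straight down. Its collar sits in a notch of the guard's flange and stops the guard.
- plunger (a joint): How far the plunger is pressed, m: 0 up, 0.010 fully down; spring force 5 N at first, 9 N fully down. Pressed more than 0.006 it frees the guard. Once the guard has moved about 6 mm its flange keeps the plunger down by itself (at about 0.005) until the second notch arrives and it springs up.
- guard_stop (a point): Middle of the top edge of the yellow hand stop's upright rear face, 256 mm above the bench. This face to push on looks to planer -x, is 76 mm wide along planer y and goes 40 mm down to the guard's flat top (216 mm). Drawn back it is at planer x = -27, y = 0 mm: 11 mm further in x than the plunger's middle. In front it slopes down. Behind and beside it only the plunger stands higher than 216 mm.
- guard (a joint): Travel of the aluminium bridge guard along planer x, m: 0 locked, drawn back (up to 2 mm play); 0.084 locked over the cutter block, the plunger springing up from 0.082 on; hard stop at 0.0855. Guard 232 mm long, 121 mm wide with flanges, friction 2 to 3 N.
- guard_nose (a point): Middle of the guard's front end, which ends 3 mm from the fence when closed.
- cutter: Steel cutter block, a roller 47 mm in diameter and 139 mm long lying along planer x between the two beds, its top level with them. Origin at its middle. Not to be touched.
- push_block: Plywood push block with a handle, 200 x 75 x 117 mm, loose on the bed on the planer's -y side. Origin: middle of its underside. To be left alone.
- offcut: Pine offcut, 160 x 45 x 28 mm, loose on the bed on the planer's +y side. Origin: middle of its underside. To be left alone.
- ear_defenders: Yellow ear defenders with a black headband, about 175 x 140 x 86 mm, loose on the bench before the planer's +y half. Origin on the bench between the cups. To be left alone.
- safety_glasses: Clear safety glasses with black arms, about 145 x 120 x 46 mm, loose on the bench before the planer's -y half. Origin on the bench under the bridge. To be left alone.

How it is judged:
By the outcome, as a careful person would: the job done as asked, in the order asked, and still so for the second after the job is handed in, with the robot touching nothing.
It also fails if it takes over 35 s, if anything falls off the work surface, if the arm or the gripper's body presses on something with over 40 N, if the wrist force passes 120 N, or if a joint passes its speed limit or range.

ROBOT

A 6-joint arm with a two-finger parallel gripper is mounted at the origin on the work surface. World frame = base frame: x ahead of the robot, y to its left, z up, the work surface at z = 0. Lengths are in m, angles in rad, forces in N, time in s.
With the tool pointing down it reaches from about 0.3 to 0.85 m from the base axis. Payload 4.2 kg.
Tool frame: the origin (TCP) lies between the finger pads; the fingertips stand 19 mm ahead of it and the grasp point (between the pads) is the TCP (manip.tip_extent is the distance from the TCP to the fingertips, in m); z points along the fingers, y is the direction in which the jaws open and shut (so a half turn about z gives the same grasp; the last joint's range is limited). The gripper opens to 91 mm and grips with 3 to 60 N. Pads are 32 mm wide; open, the fingers measure 118 mm over their backs; the gripper's body (76 mm by 178 mm) begins 60 mm behind the grasp point.
Start: joints at [-1.197, 0.32, 1.565, -0, 1.257, -0.02], TCP at [0.221, -0.531, 0.233] pointing down, gripper open.
Joint ranges: [-3.11, 3.11], [-0.84, 2.01], [0.21, 2.61], [-1.34, 4.49], [0.05, 2.63], [-2.56, 2.56]. Speed limits (rad/s): [2.57, 2.57, 3.14, 3.14, 3.14, 3.14].

INTERFACE

Orientations are given as a unit quaternion [x, y, z, w].
In Python, from station import read_state, viewer, close_job, manip gives the robot as it stands.
- The arm moves only by the tool drive_tool, never from a script. Its argument "commands" is one flat list of numbers, 7 for each row, row after row: the gripper command: -1 is fully open, 1 is shut, values between are in proportion, then the shift along the tool's x, y, z as a fraction of full scale, then the turn, a rotation vector about the tool's x, y, z as a fraction of full scale. A call has 1 to 12 rows; each row is the pose to reach, as a shift and turn from the pose commanded when the call began, along the tool's axes at that moment, turning the shorter way round; what a row does not reach only later rows make up. Full scale, the value 1, is 0.15 m for a shift and 180 degrees for a turn. A row lasts 1/8 s, in which the tool goes at most 62.5 mm and 10.7 degrees, less where a joint would pass 70% of its speed; a pose out of reach is approached as far as the arm can. A call with a number of a shift or a turn outside -1 to 1 is refused whole. A call with a gripper value outside its range is refused whole. The fingers move at their own pace and stop on an object; the grip force is fixed at half the most. Time passes only in rows, so rows that repeat a pose let the fingers close. It gives the time, the measured TCP pose, the force and the opening at its end, in the units of the state.
- read_state(): the state, without advancing time (a new reading comes with each control period).
- viewer.read_camera(name): name is "scene" or "top" or "wrist"; returns (picture, depth): 480x640x3 uint8, blue, green, red; 480x640 float32, m along the optical axis (not along the pixel's ray), 0 where there is no reading.
- viewer.camera_model(name): a dict with "fx", "fy", "cx", "cy" (pixels), "k1" (the pictures are not rectified: a ray, as slopes to the right and down, at radius r is drawn at 1 + k1 r^2 times it, then the intrinsics apply), "origin" and "orientation" of the camera in the world; the wrist camera has in their place "hand_eye" (4x4, takes a point from camera to tool coordinates, whose origin is the TCP and whose axes are the flange's). Camera axes: x right, y down, z forward; pixel columns grow to the right and rows downward; lengths in m; the calibration is good to about 2 mm. A picture is of the moment at which its call begins: read the wrist's pose just before it. camera_model takes no time and is no camera call.
- close_job(): hands the job in, once; it reports no verdict.
The state is a dict: "clock": time; "joint_pos": joint angles; "dq": joint speeds; "joint_efforts": joint torques, N m; "tcp_pos": TCP position; "ee_rot": TCP orientation; "wrist_force": force on the tool from outside, world axes, zero at the start; "torque": the same for the moment, N m; "width": opening from 0.0 (shut) to 1.0 (fully open).
Only numpy, scipy, OpenCV 4.12 (cv2) and the standard library are available. Lean on these libraries where they do the work, as an engineer would, in place of code of your own. Each camera call takes 0.05 s, during which the arm holds its last target.

## Working session

There is one attempt and no reset: what is moved stays moved. The work goes in short steps, Python scripts to look and compute and a tool call to move; the robot and the scene stay as the last step left them, time stands still between calls to the robot, and variables do not carry over. Pictures are saved under pics/ and viewed, and the job is handed in when it is done.

Besides the shell and the picture viewer there is one more tool, called after "Request:" as name(argument=value, ...) on one line, values as JSON. drive_tool: Moves the arm, as the interface text tells. Shift numbers are shares of 0.15 m and turn numbers shares of 180 degrees, none past 1 either way. Its arguments: {"type":"object","properties":{"commands":{"type":"array","items":{"type":"number"}}},"required":["commands"]}

```bash
mkdir -p pics; ls; python3 - <<'E'
from station import read_state, viewer
import cv2,numpy as np
print(read_state())
for n in ("scene","top"):
    m=viewer.camera_model(n);print(n,m)
    p,d=viewer.read_camera(n);cv2.imwrite(f"pics/{n}0.png",p);np.save(f"pics/{n}0.npy",d)
E
```

```text
pics
{'clock': 0.0, 'joint_pos': array([-1.19702052e+00,  3.20297306e-01,  1.56566398e+00, -6.15228863e-06,
        1.25741610e+00, -1.99864122e-02]), 'dq': array([-1.26997120e-04, -2.61613464e-04, -4.69106783e-05,  7.05808263e-04,
       -1.08313304e-03,  1.13008122e-03]), 'joint_efforts': array([-3.70219414e-04, -4.12461877e+01, -2.31972367e+01,  7.26618455e-02,
        4.57818643e-02, -1.73503581e-04]), 'tcp_pos': array([ 0.22044103, -0.53055335,  0.232123  ]), 'ee_rot': array([ 9.80680862e-01,  1.95612503e-01, -1.59913017e-04, -8.77927675e-04]), 'wrist_force': array([-0.52248808, -0.06339459,  0.60727347]), 'torque': array([-0.01981681, -0.02496357, -0.0150423 ]), 'width': 0.9994695459461798}
scene {'fx': 543.238607959481, 'fy': 543.238607959481, 'cx': 319.7633264703501, 'cy': 246.54958328868716, 'k1': -0.02438485668708454, 'origin': array([0.79071765, 0.21066171, 1.24618906]), 'orientation': array([ 0.49099052,  0.8579532 , -0.13326484, -0.07130986])}
top {'fx': 550.1663927730057, 'fy': 550.1663927730057, 'cx': 318.4885629834516, 'cy': 240.21815948206753, 'k1': -0.03535423033493501, 'origin': array([0.40273595, 0.01568064, 1.49465471]), 'orientation': array([ 0.70885094, -0.7035867 ,  0.03413512, -0.03648133])}
```

View pics/scene0.png

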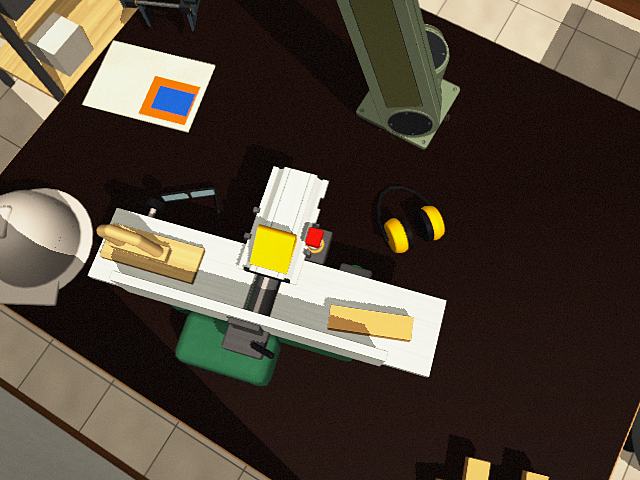

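View pics/top0.png

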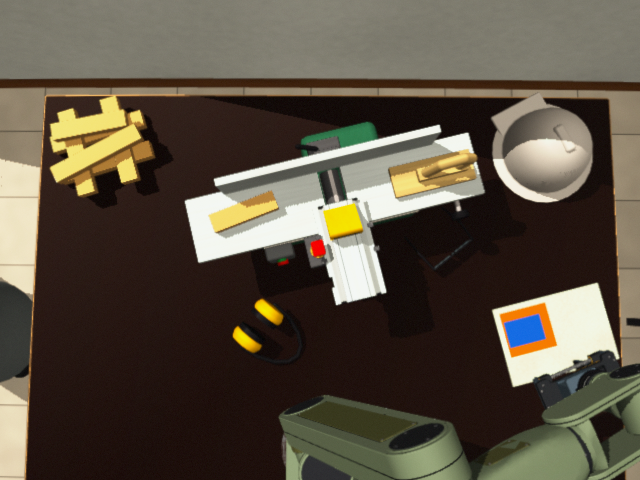

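The scene and top views show the guard drawn back. In the top view the red plunger is at about (318,248), the yellow stop at (343,221) and the fence along the top side. I'll measure these from depth next.

```bash
cat > h.py <<'E'
import numpy as np,cv2
from scipy.spatial.transform import Rotation as R
def cloud(m,d,Rw=None,o=None):
    h,w=d.shape;u,v=np.meshgrid(np.arange(w),np.arange(h))
    K=np.array([[m['fx'],0,m['cx']],[0,m['fy'],m['cy']],[0,0,1]])
    p=cv2.undistortPoints(np.stack([u,v],-1).reshape(-1,1,2).astype(np.float64),K,np.array([m['k1'],0,0,0,0])).reshape(h,w,2)
    P=np.dstack([p[...,0]*d,p[...,1]*d,d])
    if Rw is None: Rw=R.from_quat(m['orientation']).as_matrix();o=m['origin']
    return P@Rw.T+o
E
python3 - <<'E'
from h import *
from station import viewer
for n in("scene","top"):
    m=viewer.camera_model(n);d=np.load(f"pics/{n}0.npy");I=cv2.imread(f"pics/{n}0.png")
    P=cloud(m,d);hsv=cv2.cvtColor(I,cv2.COLOR_BGR2HSV);H,S,V=cv2.split(hsv)
    z=P[...,2];ok=d>0
    red=ok&((H<6)|(H>174))&(S>180)&(V>120)&(z>.22)&(z<.26)
    print(n,'red',red.sum(),P[red].mean(0),z[red].min(),z[red].max())
    yel=ok&(H>22)&(H<33)&(S>200)&(V>100)&(z>.205)&(z<.27)&(abs(P[...,0]-P[red][:,0].mean())<.15)
    q=P[yel];print('yel',yel.sum(),q.mean(0),q[:,2].min(),q[:,2].max())
    top=q[q[:,2]>q[:,2].max()-.008];print(' topedge',cv2.minAreaRect(top[:,:2].astype(np.float32)),top.mean(0))
    print(' yel rect',cv2.minAreaRect(q[:,:2].astype(np.float32)))
    bed=ok&(abs(z-.187)<.006)&(S<60)&(V>90)
    num,l,st,_=cv2.connectedComponentsWithStats(bed.astype(np.uint8))
    for i in range(1,num):
        if st[i,4]>800: 
            print(' bed',st[i],cv2.minAreaRect(P[l==i][:,:2].astype(np.float32)),z[l==i].mean())
    b=P[bed];r=cv2.minAreaRect(b[:,:2].astype(np.float32));print(' all',r,cv2.boxPoints(r).round(3).tolist())
E
```

```text
scene red 271 [0.51207438 0.02315027 0.23692362] 0.2248690696776401 0.24333165647598665
yel 1463 [ 0.57631041 -0.03254977  0.23859923] 0.21518209786601528 0.26177093236075366
 topedge ((0.5515235066413879, -0.03973416984081268), (0.01480172760784626, 0.07490523159503937), 13.447738647460938) [ 0.54947305 -0.04075472  0.25600478]
 yel rect ((0.5751018524169922, -0.03373342379927635), (0.06966998428106308, 0.07556448876857758), 13.901878356933594)
 bed [  87  208  168  100 5617] ((0.6861408352851868, -0.20436421036720276), (0.15525145828723907, 0.32745736837387085), 14.217378616333008) 0.18520387695542276
 bed [ 270  230  177  147 8979] ((0.5572434663772583, 0.16536015272140503), (0.20875805616378784, 0.3356866240501404), 8.080886840820312) 0.18670746637912786
 all ((0.3386545777320862, -0.0943748950958252), (0.7925497889518738, 0.7112370133399963), 14.204341888427734) [[-0.13300000131130219, 0.15299999713897705], [0.041999999433755875, -0.5360000133514404], [0.8100000023841858, -0.34200000762939453], [0.6359999775886536, 0.3479999899864197]]
top red 179 [0.51140321 0.02169702 0.238149
[... 307 characters left out ...]
096984863, -0.03352303430438042), (0.06426163762807846, 0.07571619749069214), 13.747244834899902)
 bed [ 340  133  144   89 4794] ((0.6869143843650818, -0.2032456398010254), (0.1559613198041916, 0.3272547125816345), 14.4180326461792) 0.18564005288593602
 bed [ 185  172  140   94 6543] ((0.5580263733863831, 0.16182640194892883), (0.2199307233095169, 0.32931607961654663), 12.298787117004395) 0.18729031197991314
 all ((0.6056198477745056, -0.02586352825164795), (0.22739176452159882, 0.7108150124549866), 14.228570938110352) [[0.40799999237060547, 0.29100000858306885], [0.5830000042915344, -0.39800000190734863], [0.8029999732971191, -0.34200000762939453], [0.628000020980835, 0.34700000286102295]]
```

```bash
cat >> h.py <<'E'
YAW=np.deg2rad(14.2)
c,s=np.cos(YAW),np.sin(YAW)
RP=np.array([[c,-s,0],[s,c,0],[0,0,1]])
O=np.array([0.512,0.0223,0])-RP@np.array([-.038,.070,0])
def plan(px,py,z):
    from station import read_state
    st=read_state();Rt=R.from_quat(st['ee_rot'])
    tgt=O+RP@np.array([px,py,0])+[0,0,z]
    Rd=R.from_matrix(np.column_stack([RP[:,0],-RP[:,1],[0,0,-1]]))
    sh=Rt.inv().apply(tgt-st['tcp_pos']);rv=(Rt.inv()*Rd).as_rotvec()
    print('t',st['clock'],'tcp',st['tcp_pos'].round(4),'planer',(RP.T@(st['tcp_pos']-O)).round(4),'F planer',(RP.T@st['wrist_force']).round(2),'w',st['width']*91)
    print('tgt',tgt.round(4),'shift units',(sh/.15).round(3),'turn units',(rv/np.pi).round(4))
E
python3 - <<'E'
from h import *
print(O, 'stop',O+RP@np.array([-.027,0,.256]))
plan(-.049,.0375,.34)
E
```

```text
[ 0.56601044 -0.03623949  0.        ] stop [ 0.53983542 -0.04286279  0.256     ]
t 0.1 tcp [ 0.2205 -0.5306  0.2322] planer [-0.4562 -0.3945  0.2322] F planer [ 0.8  -0.15  0.15] w 91.01128985126802
tgt [ 0.5093 -0.0119  0.34  ] shift units [ 3.105 -2.456 -0.714] turn units [-0.0005  0.      0.0465]
```

Request:
drive_tool(commands=[-0.14,0,0,-0.4,0,0,0.02,-0.14,0.2,-0.2,-0.72,0,0,0.046,-0.14,0.6,-0.5,-0.72,0,0,0.046,-0.14,1,-0.8,-0.72,0,0,0.046])

```text
clock: 0.6
tcp_pos: [0.3004, -0.3837, 0.3412]
ee_rot: [0.992, 0.124, 0.0, 0.0]
wrist_force: [1.0, 0.5, -0.3]
width: 0.595
```

```bash
python3 -c "
from h import *
plan(-.049,.0375,.34)"
```

```text
t 0.6 tcp [ 0.3004 -0.3837  0.3412] planer [-0.3427 -0.2717  0.3412] F planer [ 1.07  0.26 -0.27] w 54.16112894732141
tgt [ 0.5093 -0.0119  0.34  ] shift units [ 1.958 -2.061  0.008] turn units [ 0.0003 -0.0002  0.    ]
```

Request:
drive_tool(commands=[-0.14,0.4,-0.4,0,0,0,0,-0.14,0.7,-0.7,0,0,0,0,-0.14,0.95,-1,0,0,0,0,-0.14,0.95,-1,0,0,0,0])

```text
clock: 1.1
tcp_pos: [0.4017, -0.2016, 0.3407]
ee_rot: [0.992, 0.126, -0.0, -0.0]
wrist_force: [0.1, -1.2, -0.3]
width: 0.572
```

```bash
python3 -c "
from h import *
plan(-.049,.0375,.34)"
```

```text
t 1.1 tcp [ 0.4017 -0.2016  0.3407] planer [-0.1998 -0.12    0.3407] F planer [-0.18 -1.22 -0.26] w 52.05910790922014
tgt [ 0.5093 -0.0119  0.34  ] shift units [ 1.011 -1.044  0.005] turn units [-0.0003 -0.      0.0017]
```

Request:
drive_tool(commands=[-0.14,0.35,-0.4,0,0,0,0.001,-0.14,0.7,-0.7,0,0,0,0.001,-0.14,0.95,-1,0,0,0,0.001,-0.14,0.98,-1,0,0,0,0.001,-0.14,0.98,-1,0,0,0,0.001])

```text
clock: 1.72
tcp_pos: [0.5068, -0.0216, 0.34]
ee_rot: [0.992, 0.124, -0.001, -0.0]
wrist_force: [-0.0, -0.3, -0.2]
width: 0.57
```

```bash
python3 - <<'E'
from h import *
from station import viewer,read_state
plan(-.049,.0375,.30)
st=read_state();m=viewer.camera_model("wrist");I,d=viewer.read_camera("wrist")
cv2.imwrite("pics/w1.png",I)
X=np.array(m['hand_eye']);Rt=R.from_quat(st['ee_rot']).as_matrix()
P=cloud(m,d,Rt@X[:3,:3],Rt@X[:3,3]+st['tcp_pos'])
np.save("pics/w1P.npy",P)
Q=(P-O)@RP
H,S,V=cv2.split(cv2.cvtColor(I,cv2.COLOR_BGR2HSV));z=Q[...,2];ok=d>0
for nm,k in (('red',((H<6)|(H>174))&(S>180)&(V>100)),('yel',(H>20)&(H<35)&(S>180)&(V>80))):
    k=k&ok&(z>.215)&(z<.275);q=Q[k]
    if len(q):print(nm,len(q),np.percentile(q,[1,50,99],axis=0).round(4).tolist())
    if nm=='yel':
        t=q[q[:,2]>.25];print(np.percentile(t,[1,50,99],axis=0).round(4).tolist())
S1,d1=viewer.read_camera("scene");cv2.imwrite("pics/s1.png",S1)
E
```

```text
t 1.725 tcp [ 0.5068 -0.0216  0.34  ] planer [-0.0538  0.0288  0.34  ] F planer [-0.11 -0.23 -0.17] w 51.88325104215881
tgt [ 0.5093 -0.0119  0.3   ] shift units [ 0.033 -0.058  0.267] turn units [-0.0001  0.0005  0.0004]
red 1798 [[-0.057, 0.0562, 0.2304], [-0.0386, 0.0701, 0.2374], [-0.0226, 0.0846, 0.2392]]Traceback (most recent call last):
  File "<stdin>", line 15, in <module>
    return _quantile_unchecked(
        a, q, axis, out, overwrite_input, method, keepdims, weights)
    return _ureduce(a,
                    func=_quantile_ureduce_func,
    ...<5 lines>...
                    overwrite_input=overwrite_input,
                    method=method)
    r = func(a, **kwargs)
    result = _quantile(arr,
                       quantiles=q,
    ...<2 lines>...
                       out=out,
                       weights=wgt)
    slices_having_nans = np.isnan(arr[-1, ...])
                                  ~~~^^^^^^^^^
IndexError: index -1 is out of bounds for axis 0 with size 0
```

View pics/w1.png

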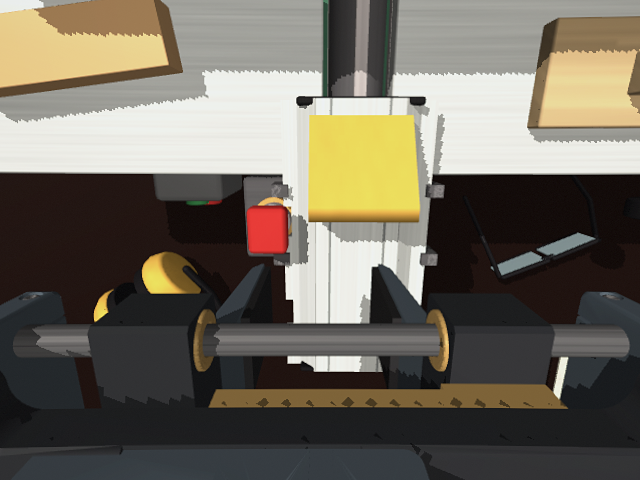

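The wrist view shows the red head at (267,230), the stop's rear edge at row ~215 (columns 309-419), and the two fingertips at (262,268) and (380,268). The red head measures planer (-38.6, 70.1, 237), as expected. I'll check the stop's rear edge next.

```bash
python3 - <<'E'
from h import *
P=np.load("pics/w1P.npy");Q=(P-O)@RP
for u in (320,365,410):
    for v in (205,209,213,217,221,225): print(u,v,Q[v,u].round(4))
I=cv2.imread("pics/w1.png");print(cv2.cvtColor(I[160:161,360:361],cv2.COLOR_BGR2HSV))
for u,v in ((262,268),(255,275),(380,268),(388,280)): print('finger',Q[v,u].round(4))
E
```

```text
320 205 [-0.0174  0.0304  0.2557]
320 209 [-0.0201  0.0304  0.2564]
320 213 [-0.0227  0.0304  0.2569]
320 217 [-0.0257  0.0304  0.2559]
320 221 [-0.0286  0.0304  0.2555]
320 225 [-0.0406  0.0305  0.2155]
365 205 [-1.750e-02 -2.000e-04  2.551e-01]
365 209 [-2.010e-02 -2.000e-04  2.562e-01]
365 213 [-0.0227 -0.0003  0.2566]
365 217 [-0.0258 -0.0005  0.2551]
365 221 [-0.0285 -0.0006  0.2558]
365 225 [-0.0405 -0.0058  0.2158]
410 205 [-0.0175 -0.0308  0.255 ]
410 209 [-0.0199 -0.0306  0.2569]
410 213 [-0.0228 -0.031   0.2561]
410 217 [-0.0256 -0.0312  0.2558]
410 221 [-0.0286 -0.0316  0.2552]
410 225 [-0.0426 -0.0445  0.2063]
[[[ 26 156 236]]]
finger [-0.037   0.059   0.3271]
finger [-0.0366  0.0605  0.338 ]
finger [-0.0366  0.0004  0.328 ]
finger [-0.0364 -0.0006  0.3444]
```

Request:
drive_tool(commands=[-0.14,0.01,-0.03,0,0,0,0,-0.14,0.02,-0.06,0.13,0,0,0,-0.14,0.02,-0.06,0.3,0,0,0,-0.14,0.02,-0.06,0.47,0,0,0,-0.14,0.02,-0.06,0.47,0,0,0])

```text
clock: 2.4
tcp_pos: [0.5055, -0.0142, 0.269]
ee_rot: [0.993, 0.122, -0.002, -0.0]
wrist_force: [-0.1, 0.1, 0.3]
width: 0.572
```

```bash
python3 - <<'E'
from h import *
from station import viewer
plan(-.050,.038,.249)
I,_=viewer.read_camera("wrist");cv2.imwrite("pics/w2.png",I)
plan(-.050,.038,.249)
E
```

```text
t 2.4 tcp [ 0.5055 -0.0142  0.269 ] planer [-0.0532  0.0362  0.269 ] F planer [-0.04  0.13  0.26] w 52.09365667701159
tgt [ 0.5082 -0.0117  0.249 ] shift units [ 0.022 -0.012  0.133] turn units [-0.0003  0.0013 -0.0011]
t 2.45 tcp [ 0.5066 -0.0141  0.2704] planer [-0.0522  0.036   0.2704] F planer [ 0.11 -0.23  0.87] w 52.03233498810465
tgt [ 0.5082 -0.0117  0.249 ] shift units [ 0.015 -0.013  0.143] turn units [-0.      0.0003 -0.001 ]
```

View pics/w2.png

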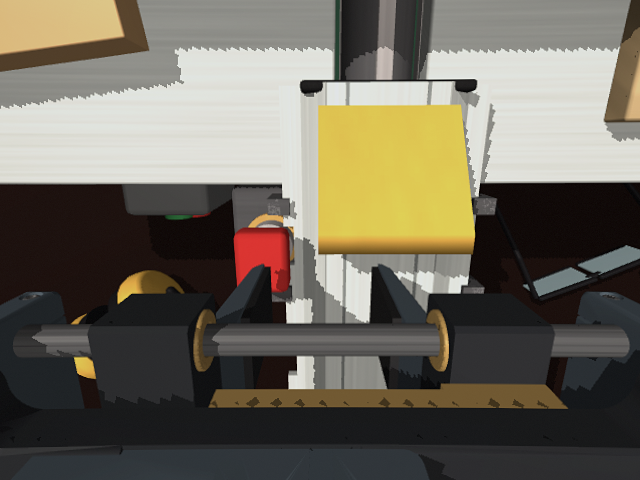

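The left finger (262,268) is over the red head and the right one (380,268) is behind the stop. Now I'll press.

Request:
drive_tool(commands=[-0.14,0.012,-0.012,0,0,0,0,-0.14,0.012,-0.012,0.07,0,0,0,-0.14,0.012,-0.012,0.11,0,0,0,-0.14,0.012,-0.012,0.145,0,0,0,-0.14,0.012,-0.012,0.145,0,0,0,-0.14,0.012,-0.012,0.145,0,0,0])

```text
clock: 3.2
tcp_pos: [0.5087, -0.0112, 0.2496]
ee_rot: [0.992, 0.123, 0.001, 0.0]
wrist_force: [-1.2, -0.3, 6.8]
width: 0.571
```

```bash
python3 - <<'E'
from h import *
from station import viewer
plan(-.035,.038,.249)
I,_=viewer.read_camera("wrist");cv2.imwrite("pics/w3.png",I)
I,_=viewer.read_camera("scene");cv2.imwrite("pics/s3.png",cv2.resize(I[130:330,200:420],None,fx=2.7,fy=2.7))
E
```

```text
t 3.2 tcp [ 0.5087 -0.0112  0.2496] planer [-0.0495  0.0383  0.2496] F planer [-1.25 -0.02  6.77] w 51.99793094631536
tgt [ 0.5228 -0.008   0.249 ] shift units [0.096 0.002 0.004] turn units [ 0.0001 -0.0004 -0.0005]
```

View pics/w3.png

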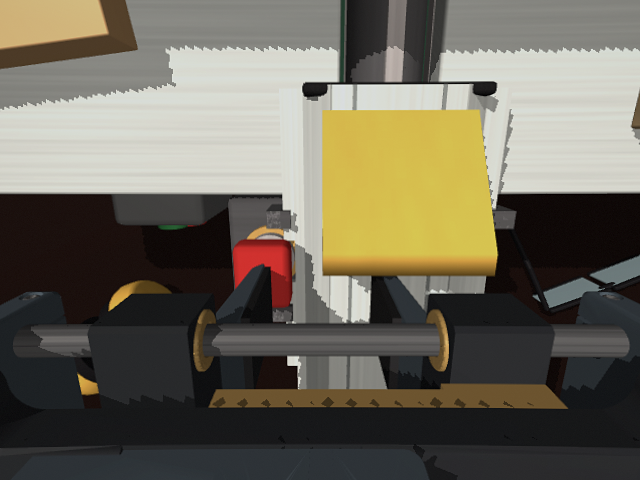

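View pics/s3.png

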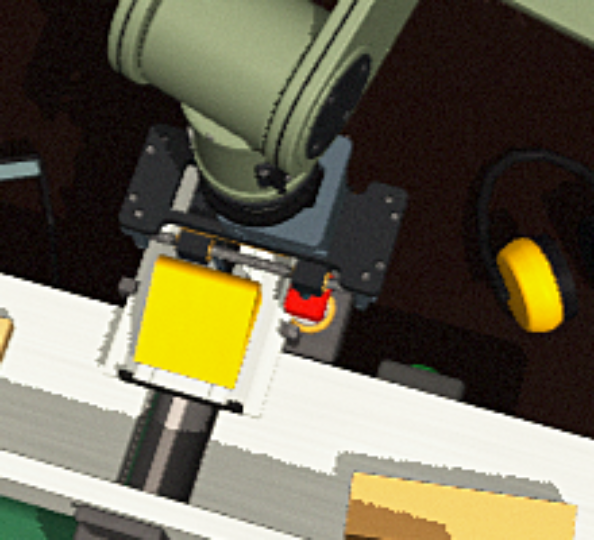

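Plunger contact is felt, at about 6.8 N. That points to only 5-7 mm, so I'll press a little deeper.

Request:
drive_tool(commands=[-0.14,0,0,0.008,0,0,0,-0.14,0,0,0.016,0,0,0,-0.14,0,0,0.016,0,0,0])

```text
clock: 3.68
tcp_pos: [0.5087, -0.0112, 0.2474]
ee_rot: [0.992, 0.123, 0.001, 0.0]
wrist_force: [-1.0, -0.2, 7.0]
width: 0.571
```

```bash
python3 - <<'E'
from h import *
from station import read_state
plan(-.035,.038,.247)
E
```

```text
t 3.675 tcp [ 0.5087 -0.0112  0.2474] planer [-0.0494  0.0383  0.2474] F planer [-1.05  0.09  7.03] w 51.93887313021149
tgt [ 0.5228 -0.008   0.247 ] shift units [0.096 0.002 0.003] turn units [ 0.0002 -0.0005 -0.0005]
```

Request:
drive_tool(commands=[-0.14,0,0,0.006,0,0,0,-0.14,0,0,0.012,0,0,0,-0.14,0,0,0.012,0,0,0])

```text
clock: 4.05
tcp_pos: [0.5087, -0.0113, 0.2472]
ee_rot: [0.992, 0.123, 0.002, 0.0]
wrist_force: [-3.6, -1.0, 14.6]
width: 0.571
```

```bash
python3 - <<'E'
from h import *
plan(-.035,.038,.247)
E
```

```text
t 4.05 tcp [ 0.5087 -0.0113  0.2472] planer [-0.0494  0.0383  0.2472] F planer [-3.75 -0.11 14.61] w 51.9354650280856
tgt [ 0.5228 -0.008   0.247 ] shift units [0.096 0.002 0.001] turn units [ 0.0002 -0.0009 -0.0005]
```

The plunger bottomed out at TCP z 0.2472. I'll ease up about 1.3 mm and push forward gently.

Request:
drive_tool(commands=[-0.14,0,0,-0.009,0,0,0,-0.14,0.02,0,-0.009,0,0,0,-0.14,0.04,0,-0.009,0,0,0,-0.14,0.06,0,-0.009,0,0,0,-0.14,0.08,0,-0.009,0,0,0,-0.14,0.1,0,-0.009,0,0,0,-0.14,0.12,0,-0.009,0,0,0,-0.14,0.12,0,-0.009,0,0,0])

```text
clock: 5.05
tcp_pos: [0.523, -0.0076, 0.2472]
ee_rot: [0.992, 0.123, -0.003, 0.001]
wrist_force: [-9.1, -2.3, 12.7]
width: 0.572
```

```bash
python3 - <<'E'
from h import *
from station import viewer
plan(-.035,.038,.247)
I,_=viewer.read_camera("wrist");cv2.imwrite("pics/w4.png",I)
E
```

```text
t 5.05 tcp [ 0.523  -0.0076  0.2472] planer [-0.0347  0.0383  0.2472] F planer [-9.340e+00  1.000e-02  1.273e+01] w 52.06772355573369
tgt [ 0.5228 -0.008   0.247 ] shift units [-0.002  0.002  0.001] turn units [ 0.0001  0.0019 -0.0003]
```

View pics/w4.png

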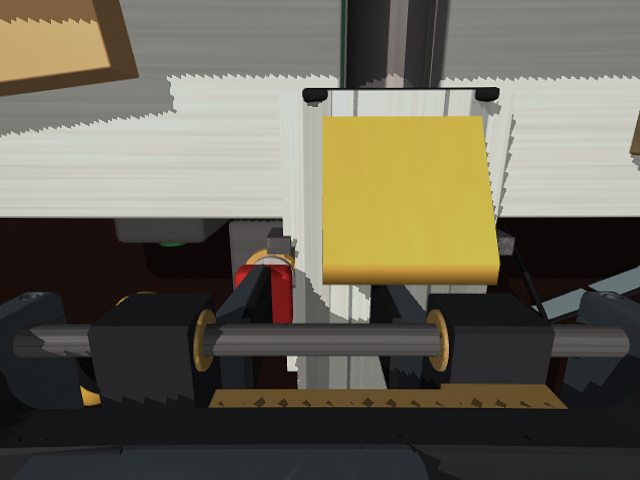

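The guard is moving with the hand; in the wrist view its front edge is now at row ~88, shifting relative to the bed. I'll continue.

Request:
drive_tool(commands=[-0.14,0.03,0,0,0,0,0,-0.14,0.06,0,0,0,0,0,-0.14,0.09,0,0,0,0,0,-0.14,0.12,0,0,0,0,0,-0.14,0.15,0,-0.02,0,0,0,-0.14,0.18,0,-0.05,0,0,0,-0.14,0.22,0,-0.06,0,0,0,-0.14,0.26,0,-0.06,0,0,0,-0.14,0.3,0,-0.06,0,0,0,-0.14,0.34,0,-0.06,0,0,0,-0.14,0.38,0,-0.06,0,0,0,-0.14,0.4,0,-0.06,0,0,0])

```text
clock: 6.6
tcp_pos: [0.5818, 0.0075, 0.2532]
ee_rot: [0.992, 0.123, -0.004, -0.0]
wrist_force: [-6.4, -0.7, -1.4]
width: 0.573
```

```bash
python3 - <<'E'
from h import *
from station import viewer
plan(.04,.038,.254)
I,_=viewer.read_camera("wrist");cv2.imwrite("pics/w5.png",I)
plan(.04,.038,.254)
E
```

```text
t 6.6 tcp [0.5818 0.0075 0.2532] planer [0.026  0.0385 0.2532] F planer [-6.35  0.9  -1.43] w 52.18027245923536
tgt [0.5955 0.0104 0.254 ] shift units [ 0.093  0.003 -0.006] turn units [-0.0003  0.0023 -0.0006]
t 6.65 tcp [0.5823 0.0076 0.2532] planer [0.0265 0.0385 0.2532] F planer [-4.89  0.44 -2.58] w 51.94690524392143
tgt [0.5955 0.0104 0.254 ] shift units [ 0.09   0.003 -0.006] turn units [-0.0003  0.002  -0.0006]
```

View pics/w5.png

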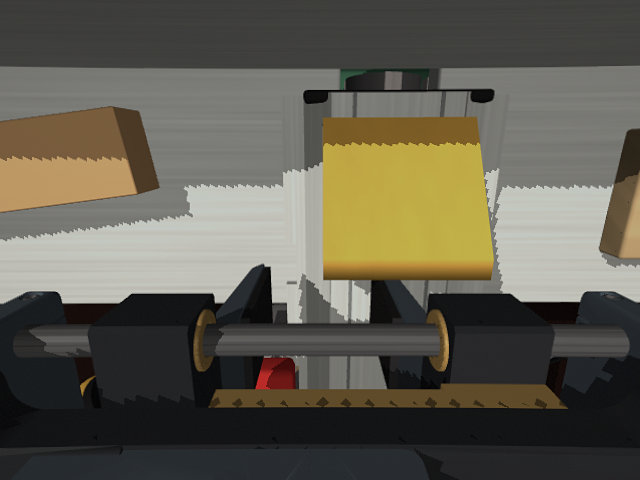

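Request:
drive_tool(commands=[-0.14,0.02,0,0,0,0,0,-0.14,0.04,0,0,0,0,0,-0.14,0.055,0,0,0,0,0,-0.14,0.07,0,0,0,0,0,-0.14,0.078,0,0,0,0,0,-0.14,0.084,0,0,0,0,0,-0.14,0.084,0,0,0,0,0])

```text
clock: 7.52
tcp_pos: [0.5941, 0.0105, 0.254]
ee_rot: [0.992, 0.123, -0.003, 0.0]
wrist_force: [-7.4, -1.4, -1.1]
width: 0.57
```

```bash
cat > look.py <<'E'
from h import *
from station import viewer,read_state
import sys
plan(.04,.038,.254)
for n in ("scene","top"):
    m=viewer.camera_model(n);I,d=viewer.read_camera(n);P=cloud(m,d);Q=(P-O)@RP
    H,S,V=cv2.split(cv2.cvtColor(I,cv2.COLOR_BGR2HSV));z=Q[...,2]
    red=(d>0)&((H<6)|(H>174))&(S>180)&(V>80)&(z>.21)&(z<.26)&(abs(Q[...,0]+.038)<.03)&(abs(Q[...,1]-.07)<.03)
    q=Q[red];print(n,'red',len(q), len(q) and np.percentile(q,[5,50,95],axis=0).round(4).tolist())
    y=(d>0)&(H>22)&(H<33)&(S>150)&(V>70)&(z>.21)&(z<.27)&(abs(Q[...,1])<.05)
    q=Q[y];print('yel',len(q), len(q) and np.percentile(q,[1,50,99],axis=0).round(4).tolist())
    cv2.imwrite(f"pics/{n}_{sys.argv[1]}.png",I)
E
python3 look.py 6
```

```text
t 7.525 tcp [0.5941 0.0105 0.254 ] planer [0.0387 0.0384 0.254 ] F planer [-7.47  0.47 -1.13] w 51.88043193480629
tgt [0.5955 0.0104 0.254 ] shift units [ 0.009  0.003 -0.   ] turn units [-0.0002  0.0019 -0.0007]
scene red 120 [[-0.0556, 0.0701, 0.2319], [-0.042, 0.0777, 0.2373], [-0.027, 0.0843, 0.2409]]
yel 1014 [[0.0634, -0.0378, 0.2243], [0.085, 0.0009, 0.2452], [0.1062, 0.0374, 0.2579]]
top red 135 [[-0.0465, 0.0574, 0.2334], [-0.0347, 0.0687, 0.2381], [-0.0228, 0.0816, 0.242]]
yel 0 0
```

The red head reads 0.237-0.238, so the plunger is probably sprung up. A small extra push should confirm it's fully home.

Request:
drive_tool(commands=[-0.14,0.005,0,0,0,0,0,-0.14,0.01,0,0,0,0,0,-0.14,0.01,0,0,0,0,0])

```text
clock: 8.0
tcp_pos: [0.5942, 0.0105, 0.254]
ee_rot: [0.992, 0.122, -0.005, 0.0]
wrist_force: [-10.9, -2.3, 0.5]
width: 0.573
```

```bash
python3 look.py 7
```

```text
t 8.0 tcp [0.5942 0.0105 0.254 ] planer [0.0388 0.0384 0.254 ] F planer [-11.12   0.46   0.51] w 52.1860778748836
tgt [0.5955 0.0104 0.254 ] shift units [ 0.008  0.003 -0.   ] turn units [-0.0003  0.0029 -0.0008]
scene red 123 [[-0.0558, 0.0695, 0.2327], [-0.0424, 0.0776, 0.2369], [-0.0275, 0.0844, 0.2404]]
yel 1011 [[0.0633, -0.0379, 0.2246], [0.085, 0.0012, 0.2449], [0.1061, 0.0374, 0.2587]]
top red 124 [[-0.0448, 0.0572, 0.2338], [-0.0338, 0.0691, 0.2384], [-0.0225, 0.0815, 0.2422]]
yel 0 0
```

The guard is hard against its stop, since force rose with no motion. Next I'll back off 6 mm, lift and withdraw.

Request:
drive_tool(commands=[-0.14,-0.03,0,0,0,0,0,-0.14,-0.06,0,0,0,0,0,-0.14,-0.06,0,-0.2,0,0,0,-0.14,-0.06,0,-0.5,0,0,0,-0.14,-0.06,0,-0.7,0,0,0,-0.14,-0.3,0,-0.75,0,0,0,-0.14,-0.7,0,-0.75,0,0,0,-0.14,-1,0,-0.75,0,0,0,-0.14,-1,0,-0.75,0,0,0])

```text
clock: 9.22
tcp_pos: [0.4506, -0.0257, 0.369]
ee_rot: [0.992, 0.122, 0.002, 0.0]
wrist_force: [0.1, 0.4, -0.6]
width: 0.57
```

Request:
drive_tool(commands=[-0.14,-0.2,0.3,0,0,0,0,-0.14,-0.4,0.6,0,0,0,0,-0.14,-0.6,1,0,0,0,0,-0.14,-0.6,1,0,0,0,0,-0.14,-0.6,1,0,0,0,0])

```text
clock: 9.85
tcp_pos: [0.4026, -0.193, 0.3674]
ee_rot: [0.992, 0.122, 0.001, -0.0]
wrist_force: [0.2, 0.5, 0.7]
width: 0.57
```

```bash
python3 look.py 8
```

```text
t 9.85 tcp [ 0.4026 -0.193   0.3674] planer [-0.1969 -0.1119  0.3674] F planer [0.35 0.41 0.7 ] w 51.8780917676085
tgt [0.5955 0.0104 0.254 ] shift units [ 1.576 -1.003  0.758] turn units [ 0.     -0.0004 -0.0008]
scene red 274 [[-0.0545, 0.0575, 0.2306], [-0.038, 0.0709, 0.2371], [-0.0221, 0.0835, 0.2404]]
yel 1023 [[0.0633, -0.0381, 0.2231], [0.0847, 0.0004, 0.245], [0.1061, 0.0373, 0.2583]]
top red 178 [[-0.0538, 0.0571, 0.2342], [-0.0387, 0.0697, 0.2382], [-0.0231, 0.0817, 0.242]]
yel 585 [[0.0651, -0.038, 0.2272], [0.087, 0.0002, 0.245], [0.11, 0.0376, 0.2597]]
```

View pics/scene_8.png

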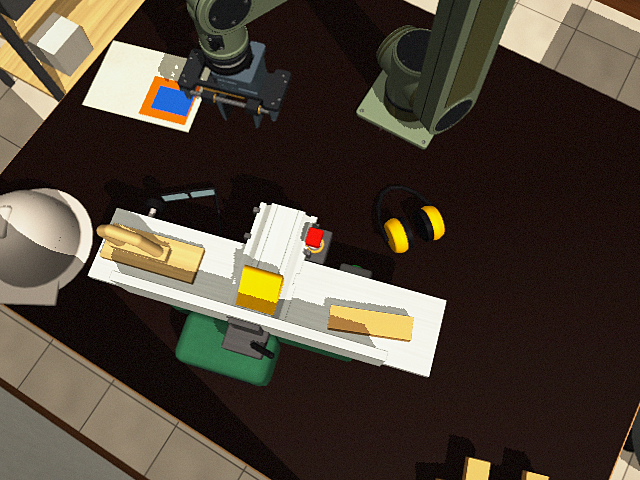

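View pics/top_8.png

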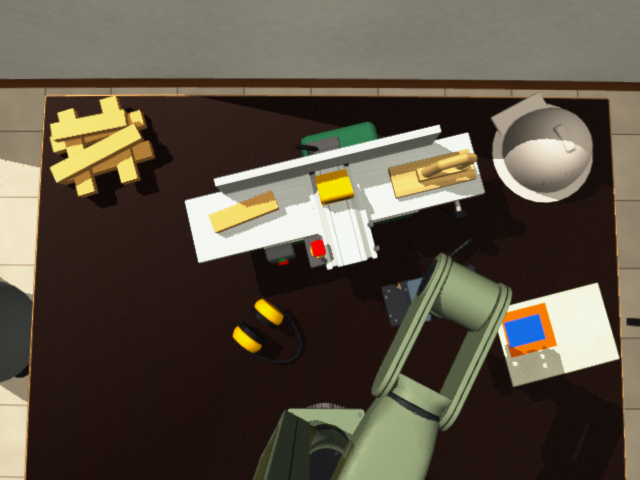

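The guard now covers the block right up to the fence. The red head is at (315,237) in the scene view, at its original rest height, and the other items look unchanged. I'll do one numerical check against the first images.

```bash
python3 - <<'E'
from h import *
for n in("scene","top"):
    A=cv2.imread(f"pics/{n}0.png");B=cv2.imread(f"pics/{n}_8.png")
    boxes={"scene":{'red':(300,222,330,252),'offcut':(318,295,420,345),'push':(92,215,210,290),'ears':(370,180,450,258),'glass':(145,182,222,215)},
           "top":{'red':(305,235,330,262),'offcut':(200,185,285,235),'push':(385,145,480,200),'ears':(228,292,305,368)}}[n]
    for k,(x0,y0,x1,y1) in boxes.items():
        t=A[y0:y1,x0:x1];s=B[y0-8:y1+8,x0-8:x1+8];r=cv2.matchTemplate(s,t,cv2.TM_CCOEFF_NORMED);_,v,_,l=cv2.minMaxLoc(r)
        print(n,k,'shift',l[0]-8,l[1]-8,round(v,3))
from station import viewer
m=viewer.camera_model("scene")
d0=np.load("pics/scene0.npy");_,d=viewer.read_camera("scene")
for dd in(d0,d):
    Q=(cloud(m,dd)-O)@RP;z=Q[...,2]
    k=(dd>0)&(z>.213)&(z<.219)&(abs(Q[...,1])<.055)&(Q[...,0]>-.25)&(Q[...,0]<.16)
    print('guard top x range',np.percentile(Q[k][:,0],[.5,1,99,99.5]).round(4))
E
```

```text
scene red shift 0 0 0.997
scene offcut shift 0 0 0.998
scene push shift 0 0 0.999
scene ears shift 0 0 0.994
scene glass shift 0 0 0.99
top red shift 0 0 0.998
top offcut shift 0 0 1.0
top push shift 0 0 1.0
top ears shift 0 0 0.999
guard top x range [-0.1754 -0.1749  0.0566  0.0571]
guard top x range [-0.091  -0.0903  0.131   0.1317]
```

The guard's rear end moved 84.5 mm, the plunger is back at its rest height, and nothing else shifted. I'm handing in the job.

```bash
python3 -c "
from station import close_job
print(close_job())"
```

```text
the job is handed in; nothing more can be done
None
```

The guard is pushed fully home and the plunger has sprung back up. I pressed the red plunger to its bottom with one finger and pushed the yellow hand stop with the other. The plunger stayed under the finger for roughly the first 25 mm of guard travel. I then closed the guard against its hard stop, lifted off and withdrew. The job was handed in at about 10 s.

**Last checks:**
- **Guard travel:** its rear end moved about 84.5 mm by depth (84 mm is locked). A further push raised the force to about 11 N with no motion.
- **Plunger:** its top reads 237–238 mm, the same as at the start.
- **Other items:** the push block, offcut and ear defenders show no shift against the first images. The glasses show none either, but I checked them in one view only.
- **Forces:** the highest wrist force I read was about 16 N, and it was near zero at the end.

**One disagreement:** the front edge of the guard's top read only about 75 mm of travel. Shadow and fence clutter make that end less reliable, so I trusted the rear-end figure, which agrees with the hard stop and the risen plunger. I did not test the lock by pulling the guard back.

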